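# Slide the hot sizzle platter off the hot plate with the turner

### The job

The iron platter on the hot plate is ready for serving and too hot for the gripper: the turner is for moving it, but it has slipped handle-first under the draining rack. Draw it out by its blade, lay it down on the bench clear of the rack and take it again by its handle; then push the platter with the blade until it sits wholly on the wooden board. Switch the hot plate off and lay the turner back down on the bench, right way up, clear of the rack and the platter, leaving the bowl and the spice jars where they stand.

Things in the scene. Friction and masses are not known exactly. Their poses are not given: they have to be found in the camera images.
- turner: Slotted kitchen turner, 225 mm long, 0.18 kg: dark steel blade, neck (20 mm wide, x = -9 to 33 mm), dark wooden handle. It lies ready for use on its blade's front edge and its handle's tail, arched 33 mm high in the middle. Origin at bench level near the balance point; x towards the blade's front edge, z up. It starts with neck and handle under the rack, 65 to 85 mm of blade out in front.
- turner_blade: The turner's blade, slotted sheet 62 mm wide, 4 mm thick, 90 mm long. Origin at its centre: 67.5 mm ahead of the turner's origin, 16 mm above the surface it lies on. It slopes 18 deg down to its front edge (turner x = 110 mm, height 0 to 4 mm); rear end at x = 25 mm, height 30 mm. It can be gripped across its 62 mm width.
- turner_handle: The turner's dark wooden handle, 112 mm long, 24 mm wide, 18 mm thick. Origin at its centre: 60 mm behind the turner's origin, 19 mm above the surface it lies on. Its centre line slopes down 11 deg to the tail, from height 30 mm at turner x = -5 mm to 9 mm at x = -115 mm. Gripped across its 24 mm width.
- turner_tail (a point): Middle of the handle's rear end, 9 mm above the bench when the turner lies on it.
- turner_edge (a point): Middle of the blade's front edge, 2 mm above the bench when the turner lies on it.
- rack: Wire draining rack, fixed, 220 mm deep (x) by 260 mm wide (y), top at 60 mm, 6 mm thick, open space of 54 mm below, on a thin leg at each corner. Origin on the bench below its centre; the front, from which the blade sticks out, is the edge at x = -110 mm, facing roughly the robot.
- hotplate: Electric hot plate, fixed, flat top, light grey with a dark rim, 220 mm (x) by 260 mm (y), 30 mm above the bench. Origin on the bench below the plate's centre. The wooden board is set against its -y side. Behind it (+x, away from the robot) is a steel control box, x = 110 to 185 mm, y = -45 to 105 mm, top at 50 mm, with the power switch on it.
- board: Wooden serving board, fixed against the hot plate, 240 mm (x) by 250 mm (y), flat, no rim, top face at 28 mm, 2 mm lower than the hot plate. Origin on the bench below its centre, axes as the hot plate's: 256 mm from the hot plate's origin towards -y.
- platter: Black rectangular cast-iron platter, 105 mm (x) by 150 mm (y), 26 mm high, upright walls 8 mm thick, open at the top, 0.6 to 0.9 kg. Origin at the centre of its underside. It starts on the hot plate with its long side roughly along the way to the board. It slides with 3 to 7 N.
- platter_a (a point): Bottom corner of the platter at its +x, +y.
- platter_b (a point): Bottom corner of the platter at its +x, -y.
- platter_c (a point): Bottom corner of the platter at its -x, -y.
- platter_d (a point): Bottom corner of the platter at its -x, +y.
- switch (a joint): Angle of the switch's steel bat, rad. 0: leaning 0.36 rad to the hot plate's +y, the side with the red mark (ON, the start); 0.72: leaning as far to its -y, towards the wooden board, the side with the white mark (OFF); upright at 0.36, from where a spring throws it to either side. About 2 N at the tip takes it over.
- switch_tip (a point): Top end of the switch's bat, 38 mm from its pivot; bat 12 mm thick in its upper half, it swings only along the hot plate's y.
- switch_pivot (a point): Pivot of the switch's bat, in the control box's top, 52 mm above the bench; axes as the hot plate's.
- bowl: Rice bowl upside down on the draining rack, white, 116 mm wide, 52 mm high; origin at the centre of its rim. Bystander.
- jar_green: Low spice jar, green with a white lid, 76 mm wide, 62 mm high; origin at its underside. Bystander.
- jar_red: Low spice jar, red with a yellow lid, 76 mm wide, 62 mm high; origin at its underside. Bystander.
Things that resemble listed ones, but are neither listed nor needed, are in the scene too. Several things look just like the turner: the one meant starts farthest to the robot's left.

How it is judged:
On the way, in this order (a step that is already met when the one before it is completed fails the run):
1. the turner lies on the bench, released and at rest, its whole handle out from under the rack ((x of turner_tail in the frame of rack below -0.11 m or y of turner_tail in the frame of rack below -0.13 m or y of turner_tail in the frame of rack above 0.13 m) and height (world z) of turner_tail below 0.019 m and height (world z) of turner_edge below 0.012 m and angle between turner's own z axis and vertical below 0.15 rad and linear speed of turner below 0.02 m/s and contact force between the fingers and turner below 0.1 N), for 0.2 s.
2. the turner is held by its handle and its blade pushes the platter (contact force between the fingers and turner_handle above 1 N and contact force between turner_blade and platter above 0.3 N), for 0.05 s.
At the end, for the whole second after the job is handed in: All four bottom corners of the platter lie over the wooden board (2 mm over its edge allowed), the platter flat on it and at rest; the switch's bat leans to the OFF side (beyond 0.6 rad); the turner lies on the bench, right way up, at rest, released, clear of the rack and not against the platter (all of step 1 and x of platter_a in the frame of board between -0.122 and 0.122 m and y of platter_a in the frame of board between -0.127 and 0.127 m and x of platter_b in the frame of board between -0.122 and 0.122 m and y of platter_b in the frame of board between -0.127 and 0.127 m and x of platter_c in the frame of board between -0.122 and 0.122 m and y of platter_c in the frame of board between -0.127 and 0.127 m and x of platter_d in the frame of board between -0.122 and 0.122 m and y of platter_d in the frame of board between -0.127 and 0.127 m and z of platter in the frame of board between 0.023 and 0.033 m and angle between platter's own z axis and vertical below 0.06 rad and linear speed of platter below 0.02 m/s and value of joint switch above 0.6 rad and contact force between turner and platter below 0.1 N); the robot touches nothing.
It fails at once if the robot touches the hot platter (contact force between any of the fingers, the arm and platter above 0.5 N).
It fails at once if the blade is held in the fingers while it touches the hot platter (contact force between the fingers and turner_blade above 0.5 N and contact force between turner_blade and platter above 0.5 N).
It fails at once if the platter is pushed with the turner's handle (contact force between turner_handle and platter above 1 N).
It fails at once if the bowl or a spice jar is moved by more than 30 mm or knocked over (distance of any of bowl, jar_green, jar_red from where it was at the start of the episode above 0.03 m or angle between any of bowl, jar_green, jar_red's own z axis and vertical above 0.5 rad).
It also fails if it takes over 72 s, if anything falls off the work surface, if the arm or the gripper's body presses on something with over 40 N, if the wrist force passes 120 N, or if a joint passes its speed limit or range.

### The arm

A 6-joint arm with a two-finger parallel gripper is mounted at the origin on the work surface. World frame = base frame: x ahead of the robot, y to its left, z up, the work surface at z = 0. Lengths are in m, angles in rad, forces in N, time in s.
With the tool pointing down it reaches from about 0.35 to 0.975 m from the base axis. Payload 7.1 kg.
Tool frame: the origin (TCP) lies midway between the tips of the shut fingers; the grasp point (between the pads) lies 19 mm behind it; z points along the fingers, y is the direction in which the jaws open and shut (so a half turn about z gives the same grasp; the last joint's range is limited). The gripper opens to 88 mm and grips with 3 to 60 N. Pads are 20 mm wide; open, the fingers measure 115 mm over their backs; the gripper's body (75 mm by 178 mm) begins 61 mm behind the grasp point.
Start: joints at [-1.349, 0.423, 1.63, -0, 1.089, -0.019], TCP at [0.149, -0.607, 0.223] pointing down, gripper open.
Joint ranges: [-3, 3], [-0.9, 2.11], [0.09, 2.58], [-1.31, 4.45], [0.11, 2.69], [-2.54, 2.54]. Speed limits (rad/s): [2.39, 2.39, 3.01, 3.14, 3.14, 3.14].

### API

Orientations are given as [roll, pitch, yaw] about the fixed x, y, z axes, in that order (R = Rz(yaw) Ry(pitch) Rx(roll)).
In Python, from station import arm gives the robot as it stands.
- The arm moves only by the tool carry_out, never from a script. Its argument "rows" is one flat list of numbers, 7 for each row, row after row: the shift along the tool's x, y, z in mm, then the turn, a rotation vector about the tool's x, y, z in rad, then the finger opening in mm, from 0 to 87.8. In form: [dx, dy, dz, rx, ry, rz, hand, dx, dy, dz, rx, ry, rz, hand, ...]. A call has exactly 10 rows; each row is the pose to reach, as a shift and turn from the pose measured when the call began, along the tool's axes at that moment; what a row does not reach only later rows make up. A row lasts 1/10 s, in which the tool goes at most 50 mm and 8.59 degrees, less where a joint would pass 70% of its speed; a pose out of reach is approached as far as the arm can. A call with a gripper value outside its range is refused whole. The fingers move at their own pace and stop on an object; "force" is the grip in N (left out, the last holds). Time passes only in rows, so rows that repeat a pose let the fingers close, or fill a call up. It gives the time, the measured TCP pose, the force and the opening at its end, in the units of the state.
- arm.get_state(): the state, without advancing time (a new reading comes with each control period).
- arm.camera(name): name is "scene" or "top" or "wrist"; returns (picture, depth): 400x640x3 uint8, red, green, blue; 400x640 float32, m along the optical axis (not along the pixel's ray), 0 where there is no reading.
- arm.camera_info(name): a dict with "mtx" (3x3 intrinsics, pixels), "T" (4x4, takes a point from camera to world coordinates). Camera axes: x right, y down, z forward; pixel columns grow to the right and rows downward; lengths in m; the calibration is good to about 2 mm. A picture is of the moment at which its call begins: read the wrist's pose just before it. camera_info takes no time and is no camera call; for the wrist camera it gives the pose at the moment of the call.
- arm.close_job(): hands the job in, once; it reports no verdict.
Trained networks look in the newest picture that a camera, given by its name, has taken for a name from the list of things; names that differ only in an ending like _2 or _b are one class to them, and where a whole thing is asked for, a point or a joint stands for the part that bears it (a point fixed in the world has none). Each returns a list of dicts, best first, with "score" (0 to 1); they miss things now and then, are a little off and sometimes report something else, mostly with a low value. They report only what shows in the picture. A call takes as long as a camera call. They do not tell look-alikes from the thing itself.
- arm.cut_out(target, camera): "region" (400x640 bool, what is visible of it) and "box" ([left, top, right, bottom] in pixels, round what is visible of it).
The state is a dict: "clock": time; "joint_positions": joint angles; "qd": joint speeds; "effort": joint torques, N m; "tcp_pos": TCP position; "eef_rot": TCP orientation; "wrist_force": force on the tool from outside, world axes, zero at the start; "moment": the same for the moment, N m; "grip_width": finger opening in m.
Only numpy, scipy, OpenCV 4.12 (cv2) and the standard library are available. Lean on these libraries where they do the work, as an engineer would, in place of code of your own. Each camera call takes 0.05 s, during which the arm holds its last target. There are 200 camera calls.

## Working session

There is one attempt and no reset: what is moved stays moved. The work goes in short steps, Python scripts to look and compute and a tool call to move; the robot and the scene stay as the last step left them, time stands still between calls to the robot, and variables do not carry over. Pictures are saved under pics/ and viewed, about 8 in all and at most 12, crops included, and the job is handed in when it is done.

Besides the shell and the picture viewer there is one more tool, called after "Emit:" in YAML: its name, and indented under it one key for each argument. carry_out: Moves the arm, as the interface text tells. Its arguments: {"type":"object","properties":{"rows":{"type":"array","items":{"type":"number"}},"force":{"type":"number"}},"required":["rows"]}

```bash
mkdir -p pics; ls; cat > h.py <<'E'
import numpy as np, cv2
from scipy.spatial.transform import Rotation as R
from station import arm
def cloud(name):
    i=arm.camera_info(name); p,d=arm.camera(name)
    K=np.array(i['mtx']);T=np.array(i['T'])
    v,u=np.mgrid[:400,:640]
    P=np.stack([(u-K[0,2])/K[0,0]*d,(v-K[1,2])/K[1,1]*d,d],-1)@T[:3,:3].T+T[:3,3]
    P[d==0]=np.nan
    return p,P
def save(n,p): cv2.imwrite('pics/'+n+'.png',np.ascontiguousarray(p[:,:,::-1]))
def rel(pos,rpy):
    s=arm.get_state();Rc=R.from_euler('xyz',s['eef_rot']).as_matrix()
    dp=Rc.T@(np.array(pos)-s['tcp_pos'])*1000
    rv=R.from_matrix(Rc.T@R.from_euler('xyz',rpy).as_matrix()).as_rotvec()
    return np.round(dp,1),np.round(rv,3)
E
python3 - <<'E'
from h import *
s=arm.get_state();print(s)
for c in('scene','top'):
    p,P=cloud(c);save(c+'0',p)
    np.savez('/tmp/'+c,p=p,P=P)
    for t in('turner','turner_blade','rack','hotplate','board','platter','switch','bowl','jar_green','jar_red'):
        for r in arm.cut_out(t,c)[:5]:
            m=r['region'];q=P[m];print(c,t,round(r['score'],2),np.round(r['box']),np.round(np.nanmedian(q,0),3) if len(q) else '')
E
```

```text
pics
{'clock': 0.0, 'joint_positions': array([-1.34900250e+00,  4.23817421e-01,  1.63065456e+00,  1.73775226e-05,
        1.08855970e+00, -1.90023529e-02]), 'qd': array([-2.10056345e-03, -8.39971623e-05,  1.82258082e-03, -8.38568866e-04,
       -1.57185000e-03, -6.74464080e-04]), 'effort': array([-2.90119551e-04, -5.44622040e+01, -2.73667663e+01,  6.42406382e-02,
        2.26759032e-02, -1.40538077e-04]), 'tcp_pos': array([ 0.14896044, -0.60645004,  0.22193022]), 'eef_rot': array([-3.14015418e+00, -4.27246477e-05,  2.40788077e-01]), 'wrist_force': array([ 0.13517814,  0.17125129, -0.35183824]), 'moment': array([ 0.01001984, -0.01857415, -0.02592761]), 'grip_width': 0.08749070203444566}
scene turner 0.77 [415. 228. 457. 256.] [0.541 0.415 0.029]
scene turner 0.56 [398. 163. 415. 201.] [0.234 0.299 0.015]
scene turner 0.41 [262. 208. 313. 236.] [ 0.56  -0.072  0.041]
scene turner_blade 0.73 [398. 176. 414. 200.] [0.262 0.306 0.016]
scene turner_blade 0.55 [412. 229. 443. 241.] [0.493 0.377 0.01 ]
scene turner_blade 0.48 [264. 212. 314. 237.] [ 0.563 -0.075  0.041]
scene rack 0.56 [410.
[... 865 characters left out ...]
2. 147. 201. 176.] [0.624 0.507 0.094]
top rack 0.89 [158. 136. 193. 167.] [0.624 0.634 0.052]
top hotplate 0.72 [292. 136. 421. 208.] [ 0.561 -0.196  0.028]
top board 0.75 [356. 148. 424. 208.] [ 0.557 -0.299  0.027]
top board 0.59 [316. 160. 356. 190.] [ 0.566 -0.076  0.039]
top platter 0.94 [317. 161. 354. 190.] [ 0.567 -0.074  0.039]
top switch 0.57 [316. 162. 357. 190.] [ 0.563 -0.076  0.039]
top switch 0.57 [171. 147. 201. 173.] [0.623 0.508 0.093]
top switch 0.25 [446. 173. 470. 190.] [ 0.534 -0.567  0.059]
top bowl 0.17 [314. 159. 352. 187.] [ 0.566 -0.075  0.039]
top jar_green 0.54 [447. 170. 472. 188.] [ 0.534 -0.567  0.059]
top jar_red 0.8 [252. 126. 268. 150.] [0.723 0.226 0.059]
```

```bash
python3 - <<'E'
import numpy as np,cv2
a=cv2.imread('pics/top0.png')[110:310,130:490]; b=cv2.imread('pics/scene0.png')[150:300,120:520]
a=cv2.resize(a,(800,444),interpolation=2);cv2.imwrite('pics/a.png',a)
b=cv2.resize(b,(800,300),interpolation=2)
cv2.imwrite('pics/ab.png',np.vstack([a[:300],b]))
E
```

```text
(no output)
```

View pics/a.png

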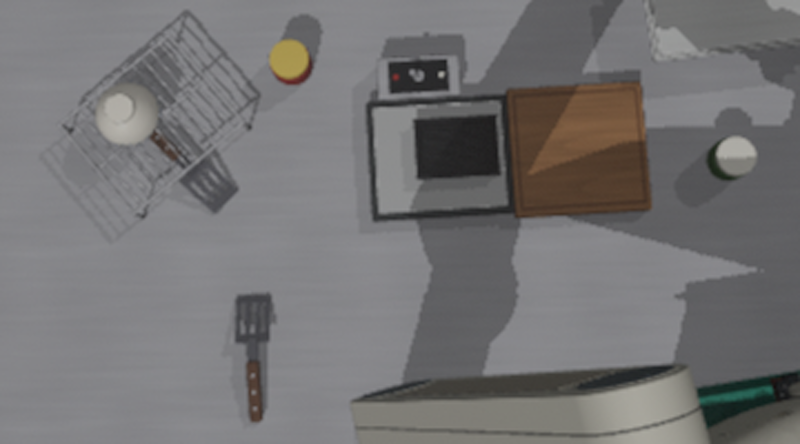

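View pics/ab.png

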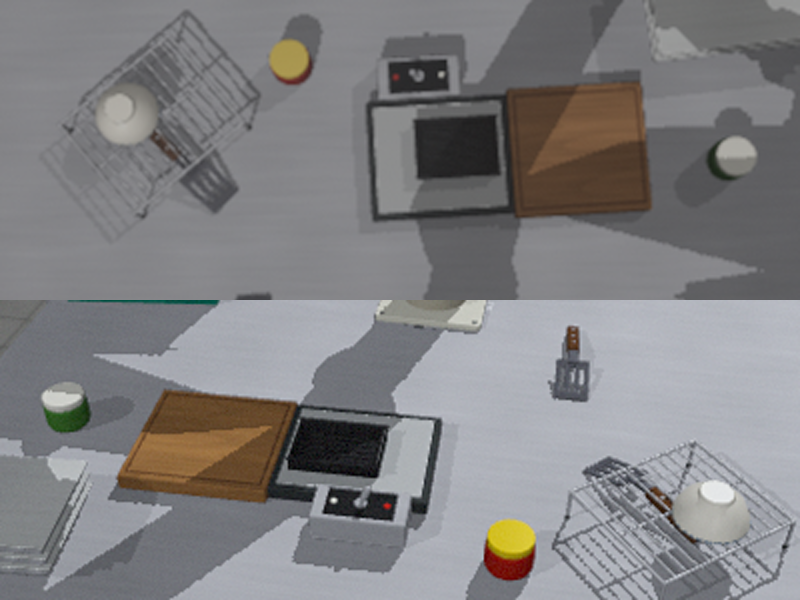

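The top view (full-image pixels) has two turners: one at (222,193), under the rack with only its blade out, and one lying free at (245,270). The task's turner is farthest left (y≈+0.39..0.5) and under the rack, so it is the one at (222,193). I'll enlarge to confirm and measure the geometry.

```bash
python3 - <<'E'
import numpy as np,cv2
b=cv2.imread('pics/scene0.png')[220:285,395:515];c=cv2.imread('pics/top0.png')[125:225,145:265]
cv2.imwrite('pics/c.png',np.vstack([cv2.resize(b,(480,260),interpolation=2),cv2.resize(c,(480,340),interpolation=2)]))
D=np.load('/tmp/top.npz');P=D['P'];p=D['p']
def rect(m,n):
    q=P[m][:,:2]; r=cv2.minAreaRect((q*1000).astype(np.float32));print(n,np.round(r[0],1),np.round(r[1],1),round(r[2],1),m.sum(),np.round(np.nanmedian(P[m],0),3))
    print(np.round(cv2.boxPoints(r)).tolist())
v,u=np.mgrid[:400,:640]
def box(l,t,r,b): return (u>=l)&(u<=r)&(v>=t)&(v<=b)
z=P[...,2]
fin=np.isfinite(z)
rect(fin&box(290,140,424,210)&(z>.02)&(z<.036),'plate+board')
for t in('platter',):
    m=box(314,157,358,193)&fin&(z>.044); rect(m,'platter rim')
rect(fin&box(295,132,340,152)&(z>.042)&(z<.056),'ctrlbox')
m=fin&box(295,132,340,152)&(z>.065);print('bat',m.sum(),np.round(P[m],3).tolist())
rect(fin&box(150,110,255,210)&(z>.05)&(z<.066),'rack')
S=np.load('/tmp/scene.npz');Q=S['P']
for nm,PP,bx in(('top',P,(205,175,242,210)),('scene',Q,(405,222,450,250))):
    l,t,r,b=bx
    m=box(*bx)&np.isfinite(PP[...,2])&(PP[...,2]>.007)&(PP[...,2]<.045)&(PP[...,0]<.60)&(PP[...,0]>.44)&(PP[...,1]>.32)&(PP[...,1]<.5)
    q=PP[m]; r=cv2.minAreaRect((q[:,:2]*1000).astype(np.float32));print(nm,m.sum(),r, np.round(cv2.boxPoints(r)).tolist())
E
```

```text
plate+board [ 554.2 -169.4] [240.  511.4] 2.5 5935 [ 0.55  -0.204  0.028]
[[423.0, 81.0], [446.0, -430.0], [685.0, -420.0], [663.0, 91.0]]
platter rim [563.  -73.9] [110.9 150.9] 2.6 332 [ 0.565 -0.076  0.053]
[[504.0, -1.0], [511.0, -152.0], [622.0, -147.0], [615.0, 4.0]]
ctrlbox [695.3  -7.3] [ 76.1 149.9] 2.3 583 [ 0.694 -0.01   0.049]
[[654.0, 66.0], [660.0, -84.0], [736.0, -81.0], [730.0, 69.0]]
bat 11 [[0.695, 0.006, 0.088], [0.695, 0.002, 0.09], [0.698, -0.002, 0.079], [0.693, 0.006, 0.083], [0.693, 0.002, 0.08], [0.693, -0.002, 0.08], [0.696, -0.006, 0.067], [0.69, 0.006, 0.077], [0.689, 0.002, 0.083], [0.69, -0.002, 0.075], [0.691, -0.006, 0.071]]
rack [659.2 423.7] [222.8 399.2] 40.4 839 [0.613 0.46  0.058]
[[445.0, 504.0], [704.0, 200.0], [873.0, 344.0], [615.0, 648.0]]
top 262 ((514.9795532226562, 383.2286071777344), (130.86549377441406, 128.5782012939453), 4.549580097198486) [[445.0, 442.0], [455.0, 314.0], [585.0, 324.0], [575.0, 453.0]]
scene 232 ((524.5536499023438, 404.139892578125), (139.11709594726562, 67.81135559082031), 47.93209457397461) [[453.0, 375.0], [503.0, 330.0], [596.0, 433.0], [546.0, 478.0]]
```

View pics/c.png

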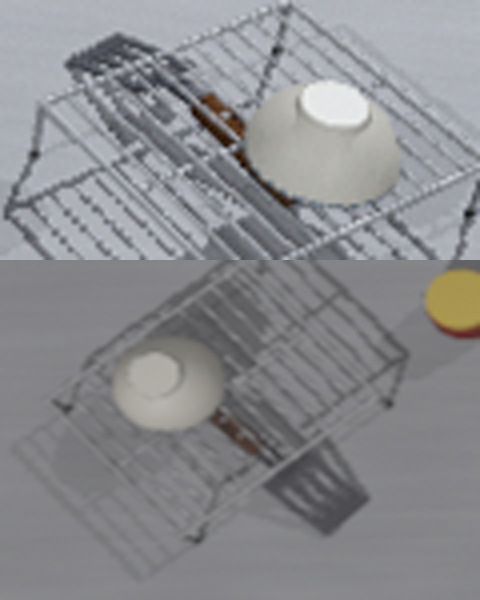

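The crop shows one brown-handled turner under the rack, its blade sticking out toward the robot with its edge near world (0.478,0.352), so this is the one. I'll go to a viewing pose above the blade.

```bash
cat >> h.py <<'E'
def show(*w):
    for pos,yaw in w:
        d,r=rel(pos,[np.pi,0,np.deg2rad(yaw)]);print(pos,yaw,'->',d.tolist(),r.tolist())
E
python3 -c "
from h import *
show(((.3,-.5,.25),20),((.42,-.3,.25),30),((.48,0,.25),40),((.48,.2,.25),47.9),((.44,.31,.25),47.9))"
```

```text
(0.3, -0.5, 0.25) 20 -> [172.1, -67.8, -27.3] [-0.0, 0.0, -0.108]
(0.42, -0.3, 0.25) 30 -> [336.3, -233.5, -27.3] [-0.0, 0.0, -0.283]
(0.48, 0, 0.25) 40 -> [466.1, -510.5, -27.3] [-0.0, -0.0, -0.457]
(0.48, 0.2, 0.25) 47.9 -> [513.8, -704.7, -27.3] [-0.0, -0.0, -0.595]
(0.44, 0.31, 0.25) 47.9 -> [501.2, -821.1, -27.3] [-0.0, -0.0, -0.595]
```

Emit:
carry_out:
  rows: [43, -17, -10, 0, 0, -0.03, 87, 86, -34, -20, 0, 0, -0.05, 87, 129, -51, -27, 0, 0, -0.08, 87, 172, -68, -27, 0, 0, -0.11, 87, 207, -103, -27, 0, 0, -0.14, 87, 242, -138, -27, 0, 0, -0.18, 87, 277, -173, -27, 0, 0, -0.22, 87, 306, -203, -27, 0, 0, -0.25, 87, 336, -233, -27, 0, 0, -0.28, 87, 357, -278, -27, 0, 0, -0.3, 87]

```text
clock: 2.1
tcp_pos: [0.4314, -0.2511, 0.2501]
eef_rot: [3.14, -0.001, 0.542]
wrist_force: [0.5, -0.7, 0.1]
grip_width: 0.087
```

```bash
python3 -c "
from h import *
s=arm.get_state();print(s['tcp_pos'],s['eef_rot'])
show(((.48,0,.25),40),((.48,.2,.25),47.9),((.44,.31,.25),47.9))"
```

```text
[ 0.43135159 -0.25109715  0.25012274] [ 3.13962595e+00 -1.07530952e-03  5.41576872e-01]
(0.48, 0, 0.25) 40 -> [171.1, -190.1, -0.1] [0.002, -0.001, -0.157]
(0.48, 0.2, 0.25) 47.9 -> [274.2, -361.5, -0.3] [0.002, -0.001, -0.294]
(0.44, 0.31, 0.25) 47.9 -> [296.6, -476.3, -0.5] [0.002, -0.001, -0.294]
```

Emit:
carry_out:
  rows: [34, -36, 0, 0, 0, -0.03, 87, 68, -72, 0, 0, 0, -0.06, 87, 102, -108, 0, 0, 0, -0.09, 87, 137, -145, 0, 0, 0, -0.13, 87, 171, -190, 0, 0, 0, -0.16, 87, 197, -232, 0, 0, 0, -0.2, 87, 223, -275, 0, 0, 0, -0.24, 87, 250, -320, 0, 0, 0, -0.29, 87, 274, -361, 0, 0, 0, -0.29, 87, 285, -405, 0, 0, 0, -0.29, 87]

```text
clock: 3.1
tcp_pos: [0.4678, 0.2434, 0.25]
eef_rot: [3.139, -0.002, 0.832]
wrist_force: [0.5, -0.5, -0.9]
grip_width: 0.0867
```

```bash
python3 - <<'E'
from h import *
p,P=cloud('wrist');save('w1',p)
s=arm.get_state();print(s['tcp_pos'],s['eef_rot'])
np.savez('/tmp/w1',p=p,P=P)
for r in arm.cut_out('turner_blade','wrist')[:3]:
    m=r['region']&np.isfinite(P[...,2]); q=P[m];print(r['score'],r['box'],np.nanmedian(q,0))
    q=q[(q[:,2]>.004)&(q[:,2]<.045)]
    rr=cv2.minAreaRect((q[:,:2]*1000).astype(np.float32));print(rr,np.round(cv2.boxPoints(rr)).tolist())
E
```

```text
[0.46558647 0.2490911  0.24992406] [-3.14148554 -0.00343503  0.83458764]
0.75 [239.1, 38.4, 291.4, 111.5] [0.50273515 0.38331622 0.02032084]
((501.92803955078125, 381.3464660644531), (85.53028869628906, 62.16295623779297), 46.170166015625) [[450.0, 372.0], [495.0, 329.0], [554.0, 391.0], [509.0, 434.0]]
0.74 [156.5, 203.8, 226.4, 275.4] [0.25974483 0.30338181 0.01932447]
((258.820556640625, 298.7425537109375), (84.86304473876953, 61.71908950805664), 1.9029207229614258) [[215.0, 328.0], [217.0, 266.0], [302.0, 269.0], [300.0, 331.0]]
```

View pics/w1.png

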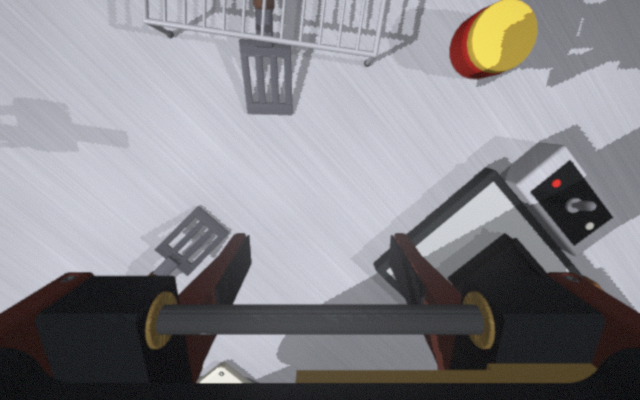

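```bash
python3 -c "
from h import *
show(((.4955,.374,.12),46.2),((.4955,.374,.003),46.2))"
```

```text
(0.4955, 0.374, 0.12) 46.2 -> [114.6, -64.1, 129.8] [0.001, -0.002, 0.031]
(0.4955, 0.374, 0.003) 46.2 -> [114.4, -64.2, 246.8] [0.001, -0.002, 0.031]
```

Emit:
carry_out:
  rows: [30, -16, 33, 0, 0, 0.01, 87, 60, -32, 66, 0, 0, 0.03, 87, 90, -48, 100, 0, 0, 0.03, 87, 115, -64, 130, 0, 0, 0.03, 87, 115, -64, 165, 0, 0, 0.03, 87, 115, -64, 200, 0, 0, 0.03, 87, 115, -64, 225, 0, 0, 0.03, 87, 115, -64, 238, 0, 0, 0.03, 87, 115, -64, 247, 0, 0, 0.03, 87, 115, -64, 247, 0, 0, 0.03, 87]

```text
clock: 4.2
tcp_pos: [0.4961, 0.3739, 0.0025]
eef_rot: [3.14, -0.001, 0.807]
wrist_force: [0.4, 0.7, 0.0]
grip_width: 0.0869
```

Emit:
carry_out:
  rows: [0, 0, 0, 0, 0, 0, 75, 0, 0, 0, 0, 0, 0, 65, 0, 0, 0, 0, 0, 0, 58, 0, 0, 0, 0, 0, 0, 50, 0, 0, 0, 0, 0, 0, 50, 0, 0, 0, 0, 0, 0, 50, 0, 0, 0, 0, 0, 0, 50, -2, 0, 0, 0, 0, 0, 50, -5, 0, 0, 0, 0, 0, 50, -10, 0, 0, 0, 0, 0, 50]
  force: 25

```text
clock: 5.2
tcp_pos: [0.4904, 0.3676, 0.0033]
eef_rot: [3.14, -0.005, 0.807]
wrist_force: [2.3, 3.9, 6.7]
grip_width: 0.0614
```

Emit:
carry_out:
  rows: [-12, 0, -1, 0, 0, 0, 50, -28, 0, -1, 0, 0, 0, 50, -46, 0, -1, 0, 0, 0, 50, -64, 0, -1, 0, 0, 0, 50, -82, 0, -1, 0, 0, 0, 50, -100, 0, -1, 0, 0, 0, 50, -118, 0, -1, 0, 0, 0, 50, -136, 0, -1, 0, 0, 0, 50, -154, 0, -1, 0, 0, 0, 50, -170, 0, -1, 0, 0, 0, 50]

```text
clock: 6.2
tcp_pos: [0.371, 0.2434, 0.0033]
eef_rot: [3.14, -0.003, 0.807]
wrist_force: [2.2, 1.9, 1.0]
grip_width: 0.0617
```

```bash
python3 - <<'E'
from h import *
p,P=cloud('scene');save('s2',cv2.resize(p[150:300,340:520],(720,600)))
s=arm.get_state();print(s['tcp_pos'],s['eef_rot'],s['wrist_force'],s['grip_width'])
E
```

```text
[0.36885095 0.24168424 0.00321362] [ 3.14090292e+00 -1.80755966e-04  8.06881514e-01] [-2.05592377 -4.32043717  7.89859345] 0.06150076574425987
```

View pics/s2.png

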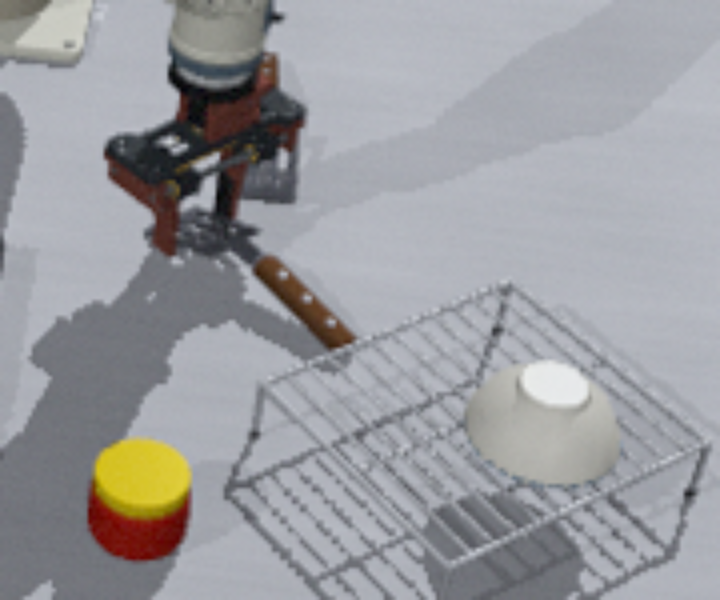

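The turner is drawn out: in the crop its tail is at (345,345), and the rack's foot line there is at about y=443, so the handle is clear. I'll release, rise and re-measure.

Emit:
carry_out:
  rows: [0, 0, 0, 0, 0, 0, 65, 0, 0, 0, 0, 0, 0, 75, 0, 0, 0, 0, 0, 0, 87, 0, 0, 0, 0, 0, 0, 87, 0, 0, -10, 0, 0, 0, 87, 0, 0, -40, 0, 0, 0, 87, 0, 0, -80, 0, 0, 0, 87, 0, 0, -120, 0, 0, 0, 87, -20, 0, -160, 0, 0, 0, 87, -30, 0, -180, 0, 0, 0, 87]

```text
clock: 7.25
tcp_pos: [0.3481, 0.2201, 0.1865]
eef_rot: [3.14, -0.004, 0.807]
wrist_force: [-0.1, -0.2, -0.7]
grip_width: 0.0869
```

```bash
cat > t.py <<'E'
from h import *
p,P=cloud('wrist');save('w2',p)
s=arm.get_state();print(s['tcp_pos'],s['eef_rot'])
for t in('turner','turner_blade','turner_handle'):
  for r in arm.cut_out(t,'wrist')[:3]:
    m=r['region']&np.isfinite(P[...,2]); q=P[m];print(t,r['score'],r['box'],np.nanmedian(q,0))
    q=q[(q[:,2]>.004)&(q[:,2]<.045)]
    if len(q)<10: continue
    rr=cv2.minAreaRect((q[:,:2]*1000).astype(np.float32));print(rr,np.round(cv2.boxPoints(rr)).tolist())
E
python3 t.py
```

```text
[0.34805666 0.21985658 0.18800562] [ 3.13934021 -0.00524883  0.80709857]
turner 0.63 [132.8, 145.2, 267.8, 275.8] [0.23169818 0.29674765 0.0267618 ]
((195.38482666015625, 296.5616149902344), (211.1668701171875, 62.07292556762695), 2.1463043689727783) [[89.0, 324.0], [91.0, 262.0], [302.0, 270.0], [300.0, 332.0]]
turner 0.59 [290.9, 1.6, 347.4, 188.1] [0.40784404 0.28308585 0.02891752]
((412.5816650390625, 288.3406677246094), (194.4713592529297, 62.12694549560547), 46.0838508605957) [[323.0, 240.0], [368.0, 197.0], [502.0, 337.0], [458.0, 380.0]]
turner_blade 0.96 [290.6, 114.6, 346.3, 186.9] [0.37702655 0.25135019 0.02088931]
((374.4585266113281, 248.77767944335938), (84.49015045166016, 61.9726676940918), 46.340057373046875) [[323.0, 240.0], [368.0, 197.0], [426.0, 258.0], [381.0, 301.0]]
turner_blade 0.86 [176.4, 145.3, 265.8, 236.0] [0.25885789 0.30183777 0.01935513]
((258.5665283203125, 298.91864013671875), (84.66871643066406, 61.98467254638672), 2.0969936847686768) [[215.0, 328.0], [217.0, 266.0], [302.0, 269.0], [300.0, 331.0]]
turner_handle 0.82 [306.6, 1.7, 332.8, 81.0] [0.45275425 0.33053122 0.03187464]
((452.76397705078125, 330.35797119140625), (77.41557312011719, 23.713171005249023), 46.50138473510742) [[418.0, 310.0], [435.0, 294.0], [488.0, 350.0], [471.0, 367.0]]
turner_handle 0.66 [134.2, 234.1, 185.8, 276.9] [0.14828859 0.29474056 0.03290275]
((138.6828155517578, 294.3394775390625), (93.28985595703125, 24.0637264251709), 2.132030487060547) [[92.0, 305.0], [93.0, 281.0], [186.0, 284.0], [185.0, 308.0]]
turner_handle 0.58 [543.0, 170.4, 638.4, 310.9] [ 0.54827156 -0.044012    0.0409025 ]
((568.2197265625, -91.4626235961914), (117.61024475097656, 189.99343872070312), 2.9802207946777344) [[505.0, 0.0], [514.0, -189.0], [632.0, -183.0], [622.0, 6.0]]
```

```bash
python3 -c "
from h import *
show(((.456,.334,.12),46.2),((.456,.334,.005),46.2))"
```

```text
(0.456, 0.334, 0.12) 46.2 -> [156.5, -0.9, 64.0] [0.001, -0.002, 0.0]
(0.456, 0.334, 0.005) 46.2 -> [156.3, -1.1, 179.0] [0.001, -0.002, 0.0]
```

Emit:
carry_out:
  rows: [40, 0, 10, 0, 0, 0, 87, 80, 0, 30, 0, 0, 0, 87, 120, -1, 50, 0, 0, 0, 87, 156, -1, 70, 0, 0, 0, 87, 156, -1, 105, 0, 0, 0, 87, 156, -1, 140, 0, 0, 0, 87, 156, -1, 165, 0, 0, 0, 87, 156, -1, 179, 0, 0, 0, 87, 156, -1, 179, 0, 0, 0, 70, 156, -1, 179, 0, 0, 0, 50]

```text
clock: 8.45
tcp_pos: [0.4556, 0.3337, 0.0041]
eef_rot: [3.141, -0.001, 0.807]
wrist_force: [0.1, -0.9, -0.2]
grip_width: 0.0743
```

Emit:
carry_out:
  rows: [0, 0, 0, 0, 0, 0, 35, 0, 0, 0, 0, 0, 0, 20, 0, 0, 0, 0, 0, 0, 10, 0, 0, 0, 0, 0, 0, 10, 0, 0, 0, 0, 0, 0, 10, 0, 0, 0, 0, 0, 0, 10, 0, 0, -10, 0, 0, 0, 10, 0, 0, -30, 0, 0, 0, 10, 0, 0, -60, 0, 0, 0, 10, 0, 0, -95, 0, 0, 0, 10]
  force: 60

```text
clock: 9.45
tcp_pos: [0.4547, 0.3331, 0.0997]
eef_rot: [3.141, 0.002, 0.807]
wrist_force: [0.4, 0.1, -1.6]
grip_width: 0.0237
```

```bash
python3 -c "
from h import *
show(((.456,.334,.1),92.5),((.5516,.186,.1),92.5),((.5516,.186,.045),92.5))"
```

```text
(0.456, 0.334, 0.1) 92.5 -> [1.6, 0.4, -0.3] [-0.0, 0.002, -0.808]
(0.5516, 0.186, 0.1) 92.5 -> [-39.2, 171.8, -0.1] [-0.0, 0.002, -0.808]
(0.5516, 0.186, 0.045) 92.5 -> [-39.1, 171.8, 54.9] [-0.0, 0.002, -0.808]
```

Emit:
carry_out:
  rows: [-4, 17, 0, 0, 0, -0.1, 10, -8, 34, 0, 0, 0, -0.2, 10, -12, 52, 0, 0, 0, -0.3, 10, -16, 69, 0, 0, 0, -0.4, 10, -20, 86, 0, 0, 0, -0.5, 10, -24, 103, 0, 0, 0, -0.6, 10, -29, 125, 0, 0, 0, -0.7, 10, -34, 148, 0, 0, 0, -0.81, 10, -39, 172, 0, 0, 0, -0.81, 10, -39, 172, 20, 0, 0, -0.81, 10]

```text
clock: 10.45
tcp_pos: [0.5554, 0.1846, 0.0825]
eef_rot: [3.136, 0.0, 1.615]
wrist_force: [0.2, 0.2, -1.6]
grip_width: 0.0233
```

```bash
sed -i "s/'w2'/'w3'/" t.py; python3 t.py; python3 - <<'E'
from h import *
p,P=cloud('scene');save('s3',cv2.resize(p[170:290,170:410],(800,400)))
v,u=np.mgrid[:400,:640]
np.savez('/tmp/s3',p=p,P=P)
for r in arm.cut_out('turner_blade','scene')[:2]:
    m=r['region']&np.isfinite(P[...,2]);q=P[m];print(r['score'],r['box'],np.round(np.nanpercentile(q,[2,10,50,90,98],axis=0),3).tolist())
    e=q[q[:,1]<np.percentile(q[:,1],15)];print('edge z',np.round(np.median(e,0),3))
E
```

```text
[0.55183474 0.18447459 0.07820011] [-3.13986918e+00  1.59996849e-03  1.61467032e+00]
turner 0.8 [299.4, 143.5, 338.8, 371.5] [0.55429335 0.20277847 0.104645  ]
turner 0.51 [0.0, 70.7, 8.9, 96.3] [0.30142848 0.27436261 0.00516214]
((302.0535583496094, 276.6666564941406), (15.778501510620117, 3.780998468399048), 79.8070068359375) [[299.0, 269.0], [303.0, 269.0], [305.0, 284.0], [302.0, 285.0]]
turner_handle 0.57 [295.9, 142.5, 339.9, 342.9] [0.55378978 0.20907592 0.10343127]
0.73 [316.8, 207.0, 347.3, 223.1] [[0.464, 0.032, 0.025], [0.496, 0.039, 0.03], [0.554, 0.067, 0.088], [0.585, 0.102, 0.102], [0.589, 0.11, 0.106]]
edge z [0.551 0.036 0.079]
0.64 [399.1, 178.1, 412.6, 198.4] [[0.207, 0.275, -0.001], [0.224, 0.28, 0.002], [0.265, 0.305, 0.012], [0.294, 0.323, 0.029], [0.3, 0.327, 0.032]]
edge z [0.236 0.279 0.022]
```

View pics/s3.png

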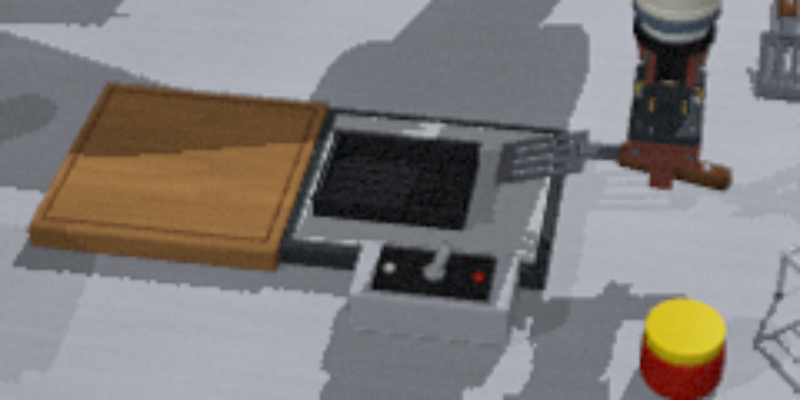

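The blade is level and facing the platter's +y wall: the edge is at about (505,165) in the crop and the wall at (475,185). I'll lower it and start pushing.

Emit:
carry_out:
  rows: [0, 0, 12, 0, 0, 0, 10, 0, 0, 24, 0, 0, 0, 10, 0, 0, 35, 0, 0, 0, 10, 0, 0, 35, 0, 0, 0, 10, -6, 0, 35, 0, 0, 0, 10, -12, 0, 35, 0, 0, 0, 10, -20, 0, 35, 0, 0, 0, 10, -28, 0, 35, 0, 0, 0, 10, -36, 0, 35, 0, 0, 0, 10, -44, 0, 35, 0, 0, 0, 10]

```text
clock: 11.75
tcp_pos: [0.5543, 0.1421, 0.046]
eef_rot: [3.141, 0.001, 1.617]
wrist_force: [-0.0, 3.5, -0.8]
grip_width: 0.0233
```

```bash
cat > pl.py <<'E'
from h import *
s=arm.get_state();print(s['tcp_pos'],s['eef_rot'],s['wrist_force'])
h=np.array([.5487,-.0440]);a=np.deg2rad(2.5);M=np.array([[np.cos(a),np.sin(a)],[-np.sin(a),np.cos(a)]])
for c in('top','scene'):
    p,P=cloud(c)
    for r in arm.cut_out('platter',c)[:1]:
        m=cv2.dilate(r['region'].astype(np.uint8),np.ones((5,5)))>0
        m&=np.isfinite(P[...,2])&(P[...,2]>.044)&(P[...,2]<.062)
        q=P[m][:,:2]; w=(q-h)@M.T; w=w[(w[:,0]<.105)]
        rr=cv2.minAreaRect((w*1000).astype(np.float32));print(c,r['score'],'hotplate frame',np.round(rr[0]),np.round(rr[1]),round(rr[2],1),np.round(cv2.boxPoints(rr)).tolist())
E
python3 pl.py
```

```text
[0.55426878 0.14205423 0.04599646] [3.14111212e+00 5.42233639e-04 1.61698639e+00] [-0.02191022  3.45100744 -0.81122149]
top 0.8 hotplate frame [ 13. -44.] [110. 164.] 0.7 [[-44.0, 38.0], [-42.0, -126.0], [69.0, -125.0], [67.0, 39.0]]
scene 0.78 hotplate frame [ 13. -43.] [159. 119.] 89.2 [[-48.0, -122.0], [71.0, -124.0], [74.0, 35.0], [-45.0, 37.0]]
```

Emit:
carry_out:
  rows: [-8, 0, 0, 0, 0, 0, 10, -18, 0, 0, 0, 0, 0, 10, -28, 0, 0, 0, 0, 0, 10, -38, 0, 0, 0, 0, 0, 10, -48, 0, 0, 0, 0, 0, 10, -58, 0, 0, 0, 0, 0, 10, -68, 0, 0, 0, 0, 0, 10, -78, 0, 0, 0, 0, 0, 10, -88, 0, 0, 0, 0, 0, 10, -98, 0, 0, 0, 0, 0, 10]

```text
clock: 12.95
tcp_pos: [0.5584, 0.0431, 0.0459]
eef_rot: [-3.141, 0.002, 1.617]
wrist_force: [0.5, 5.4, 0.4]
grip_width: 0.0238
```

```bash
python3 pl.py
```

```text
[0.55844004 0.04305386 0.04590883] [-3.14107031e+00  1.68113588e-03  1.61703092e+00] [0.49618779 5.4270987  0.44470162]
top 0.59 hotplate frame [  13. -143.] [111. 159.] 0.1 [[-42.0, -64.0], [-42.0, -223.0], [69.0, -223.0], [69.0, -63.0]]
scene 0.67 hotplate frame [  13. -140.] [164. 118.] 89.5 [[-47.0, -221.0], [71.0, -222.0], [73.0, -58.0], [-45.0, -57.0]]
```

Sliding true with no rotation. It has about 110 mm to go.

Emit:
carry_out:
  rows: [-10, 0, 0, 0, 0, 0, 10, -21, 0, 0, 0, 0, 0, 10, -33, 0, 0, 0, 0, 0, 10, -45, 0, 0, 0, 0, 0, 10, -57, 0, 0, 0, 0, 0, 10, -69, 0, 0, 0, 0, 0, 10, -81, 0, 0, 0, 0, 0, 10, -93, 0, 0, 0, 0, 0, 10, -105, 0, 0, 0, 0, 0, 10, -110, 0, 0, 0, 0, 0, 10]

```text
clock: 14.15
tcp_pos: [0.5633, -0.0681, 0.0459]
eef_rot: [-3.141, 0.002, 1.616]
wrist_force: [0.9, 4.5, -1.1]
grip_width: 0.0235
```

```bash
python3 pl.py
```

```text
[ 0.56328597 -0.0681489   0.04593986] [-3.14058509e+00  2.32351909e-03  1.61556055e+00] [ 0.87791829  4.48406171 -1.08719816]
top 0.75 hotplate frame [  14. -255.] [160. 111.] 89.9 [[-42.0, -335.0], [69.0, -335.0], [70.0, -175.0], [-42.0, -175.0]]
scene 0.86 hotplate frame [  12. -251.] [162. 122.] 89.0 [[-50.0, -331.0], [72.0, -333.0], [75.0, -171.0], [-47.0, -169.0]]
```

The platter is on the board, centred and square. I'll back off, lift, and carry the turner to free bench.

Emit:
carry_out:
  rows: [15, 0, 0, 0, 0, 0, 10, 40, 0, -10, 0, 0, 0, 10, 70, 0, -40, 0, 0, 0, 10, 105, -10, -55, 0, 0, 0, 10, 145, -35, -55, 0, 0, 0, 10, 185, -60, -55, 0, 0, 0, 10, 230, -85, -55, 0, 0, 0, 10, 275, -110, -55, 0, 0, 0, 10, 320, -135, -55, 0, 0, 0, 10, 356, -158, -55, 0, 0, 0, 10]

```text
clock: 15.35
tcp_pos: [0.3876, 0.284, 0.1004]
eef_rot: [3.141, 0.002, 1.618]
wrist_force: [1.2, 0.1, -2.6]
grip_width: 0.0238
```

```bash
python3 pl.py; python3 -c "
from h import *
show(((.39,.28,.03),92.5),((.39,.28,.005),92.5))"
```

```text
[0.38755383 0.28400194 0.1004479 ] [3.14136754e+00 2.12349598e-03 1.61762275e+00] [ 1.15003448  0.05269487 -2.59835357]
top 0.61 hotplate frame [  13. -259.] [110. 152.] 0.4 [[-43.0, -184.0], [-42.0, -336.0], [69.0, -335.0], [67.0, -183.0]]
scene 0.73 hotplate frame [  14. -257.] [118. 154.] 0.2 [[-45.0, -180.0], [-45.0, -334.0], [73.0, -333.0], [72.0, -180.0]]
(0.39, 0.28, 0.03) 92.5 -> [-2.9, 1.8, 70.3] [-0.0, 0.003, 0.006]
(0.39, 0.28, 0.005) 92.5 -> [-2.8, 1.8, 95.3] [-0.0, 0.003, 0.006]
```

Emit:
carry_out:
  rows: [0, 0, 30, 0, 0, 0, 10, 0, 0, 60, 0, 0, 0, 10, 0, 0, 80, 0, 0, 0, 10, 0, 0, 88, 0, 0, 0, 10, 0, 0, 92, 0, 0, 0, 10, 0, 0, 94, 0, 0, 0, 10, 0, 0, 96, 0, 0, 0, 10, 0, 0, 96, 0, 0, 0, 10, 0, 0, 96, 0, 0, 0, 10, 0, 0, 96, 0, 0, 0, 10]

```text
clock: 16.55
tcp_pos: [0.3887, 0.2828, 0.0058]
eef_rot: [3.14, 0.002, 1.621]
wrist_force: [-1.0, -3.5, 7.3]
grip_width: 0.0236
```

Emit:
carry_out:
  rows: [0, 0, 0, 0, 0, 0, 30, 0, 0, 0, 0, 0, 0, 40, 0, 0, 0, 0, 0, 0, 60, 0, 0, 0, 0, 0, 0, 80, 0, 0, 0, 0, 0, 0, 80, 0, 0, -15, 0, 0, 0, 80, 0, 0, -45, 0, 0, 0, 80, 0, 0, -85, 0, 0, 0, 80, 0, 0, -125, 0, 0, 0, 80, 0, 0, -165, 0, 0, 0, 80]

```text
clock: 17.55
tcp_pos: [0.3882, 0.2829, 0.1721]
eef_rot: [3.141, 0.002, 1.621]
wrist_force: [1.0, 0.2, -1.2]
grip_width: 0.0796
```

```bash
sed -i "s/'w3'/'w4'/" t.py; python3 t.py;  python3 -c "
from h import *
p,P=cloud('scene');v,u=np.mgrid[:400,:640]
z=P[...,2];m=(z>.06)&(z<.12)&(abs(P[...,0]-.694)<.03)&(abs(P[...,1])<.04);print(np.round(P[m],3).tolist())
show(((.55,.15,.18),92.5),((.693,.045,.18),92.5),((.693,.045,.072),92.5))"
```

```text
[0.39111696 0.28496918 0.17785027] [ 3.13328001e+00 -2.40799805e-03  1.62071452e+00]
turner 0.94 [292.8, 130.1, 346.1, 303.2] [0.38885827 0.22966394 0.02680992]
((390.5251159667969, 236.17889404296875), (61.94853210449219, 226.02236938476562), 2.9946982860565186) [[354.0, 347.0], [365.0, 122.0], [427.0, 125.0], [416.0, 351.0]]
turner 0.78 [42.9, 139.6, 250.7, 200.0] [0.22497229 0.29748213 0.02633366]
((188.57623291015625, 295.948486328125), (225.02279663085938, 62.20892333984375), 2.259317398071289) [[75.0, 323.0], [77.0, 260.0], [302.0, 269.0], [300.0, 331.0]]
turner_blade 0.74 [156.8, 139.7, 248.5, 197.7] [0.2575773  0.30347858 0.01982673]
((258.275634765625, 298.6459045410156), (85.49360656738281, 62.11084747314453), 2.2265713214874268) [[214.0, 328.0], [217.0, 266.0], [302.0, 269.0], [300.0, 331.0]]
turner_blade 0.7 [296.5, 250.9, 346.1, 301.1] [0.39500987 0.16900355 0.02025103]
((394.15277099609375, 166.4839630126953), (61.856689453125, 86.51885223388672), 2.9161789417266846) [[361.0, 208.0], [365.0, 122.0], [427.0, 125.0], [423.0, 211.0]]
turner_blade 0.47 [309.2, 128.7, 329.9,
[... 923 characters left out ...]
0.079], [0.7, 0.006, 0.084], [0.696, 0.008, 0.081], [0.695, 0.011, 0.08], [0.695, -0.001, 0.074], [0.698, 0.002, 0.077], [0.697, 0.005, 0.077], [0.701, 0.009, 0.082], [0.695, -0.005, 0.069], [0.7, -0.0, 0.074], [0.7, 0.003, 0.075], [0.703, 0.006, 0.078], [0.698, 0.009, 0.074], [0.697, -0.004, 0.066], [0.699, -0.001, 0.069], [0.704, 0.004, 0.075], [0.702, 0.006, 0.073], [0.7, -0.004, 0.065], [0.699, -0.001, 0.065], [0.7, 0.003, 0.067], [0.7, -0.004, 0.061], [0.702, 0.003, 0.06]]
(0.55, 0.15, 0.18) 92.5 -> [-140.8, 155.1, -9.4] [0.001, 0.002, 0.006]
(0.693, 0.045, 0.18) 92.5 -> [-252.8, 292.7, -9.0] [0.001, 0.002, 0.006]
(0.693, 0.045, 0.072) 92.5 -> [-252.5, 292.6, 99.0] [0.001, 0.002, 0.006]
```

Emit:
carry_out:
  rows: [-35, 36, 0, 0, 0, 0, 40, -70, 72, 0, 0, 0, 0, 20, -105, 108, 0, 0, 0, 0, 0, -140, 146, 0, 0, 0, 0, 0, -165, 180, 0, 0, 0, 0, 0, -190, 212, 0, 0, 0, 0, 0, -215, 245, 0, 0, 0, 0, 0, -240, 278, 0, 0, 0, 0, 0, -253, 293, 0, 0, 0, 0, 0, -253, 293, 15, 0, 0, 0, 0]
  force: 20

```text
clock: 18.8
tcp_pos: [0.6954, 0.0427, 0.1545]
eef_rot: [3.14, 0.003, 1.618]
wrist_force: [-0.0, 1.0, -0.2]
grip_width: 0.0038
```

```bash
python3 -c "
from h import *
show(((.695,.045,.13),92.5),((.695,.045,.074),92.5),((.695,.004,.074),92.5))"
```

```text
(0.695, 0.045, 0.13) 92.5 -> [2.4, -0.3, 24.5] [0.002, 0.003, 0.004]
(0.695, 0.045, 0.074) 92.5 -> [2.5, -0.4, 80.5] [0.002, 0.003, 0.004]
(0.695, 0.004, 0.074) 92.5 -> [-38.4, -2.4, 80.6] [0.002, 0.003, 0.004]
```

Emit:
carry_out:
  rows: [3, 0, 25, 0, 0, 0, 0, 3, 0, 55, 0, 0, 0, 0, 3, 0, 80, 0, 0, 0, 0, 3, 0, 80, 0, 0, 0, 0, -5, -1, 80, 0, 0, 0, 0, -13, -1, 80, 0, 0, 0, 0, -21, -2, 80, 0, 0, 0, 0, -29, -2, 80, 0, 0, 0, 0, -36, -2, 80, 0, 0, 0, 0, -40, -2, 80, 0, 0, 0, 0]

```text
clock: 19.8
tcp_pos: [0.6957, 0.0013, 0.0751]
eef_rot: [3.139, 0.003, 1.618]
wrist_force: [-1.0, 0.9, -0.6]
grip_width: 0.0008
```

```bash
cat > sw.py <<'E'
from h import *
s=arm.get_state();print(s['tcp_pos'],s['wrist_force'])
for c in('scene','top'):
    p,P=cloud(c);z=P[...,2];m=(z>.06)&(z<.094)&(abs(P[...,0]-.694)<.03)&(P[...,1]<.05)&(P[...,1]>-.06);q=P[m];q=q[np.argsort(-q[:,2])];print(c,len(q),np.round(q[::3],3).tolist())
E
python3 sw.py
```

```text
[0.69573606 0.00127341 0.07510023] [-0.95987574  0.90386748 -0.61952628]
scene 37 [[0.707, 0.004, 0.09], [0.704, 0.001, 0.086], [0.71, 0.002, 0.084], [0.708, 0.005, 0.083], [0.707, 0.007, 0.082], [0.701, -0.016, 0.081], [0.7, -0.019, 0.079], [0.697, -0.01, 0.078], [0.697, -0.014, 0.077], [0.705, -0.006, 0.074], [0.699, -0.016, 0.071], [0.702, -0.009, 0.066], [0.696, -0.004, 0.062]]
top 0 []
```

The bat seems to have been thrown to the −y side. I'll retreat and verify.

Emit:
carry_out:
  rows: [15, 0, 0, 0, 0, 0, 0, 35, 0, 0, 0, 0, 0, 0, 40, 0, -40, 0, 0, 0, 0, 40, 0, -80, 0, 0, 0, 0, 70, -40, -110, 0, 0, 0, 0, 100, -80, -120, 0, 0, 0, 0, 130, -120, -120, 0, 0, 0, 0, 150, -165, -120, 0, 0, 0, 0, 160, -200, -120, 0, 0, 0, 0, 160, -200, -120, 0, 0, 0, 0]

```text
clock: 20.9
tcp_pos: [0.4819, 0.1546, 0.1934]
eef_rot: [-3.139, 0.003, 1.622]
wrist_force: [-0.3, -0.2, -0.1]
grip_width: 0.0006
```

```bash
python3 sw.py; python3 pl.py; python3 - <<'E'
from h import *
p,P=cloud('top');save('t5',cv2.resize(p[110:310,130:490],(800,444),interpolation=2))
p,Q=cloud('scene');save('s5',cv2.resize(p[150:300,120:520],(800,300),interpolation=2))
a=cv2.imread('pics/t5.png');b=cv2.imread('pics/s5.png');cv2.imwrite('pics/f5.png',np.vstack([a[:300],b]))
for t in('bowl','jar_green','jar_red'):
    for r in arm.cut_out(t,'scene')[:1]: print(t,np.round(np.nanmedian(Q[r['region']],0),3))
print(arm.get_state()['tcp_pos'])
E
```

```text
[0.48191871 0.1546385  0.19337163] [-0.31263155 -0.20620776 -0.09355611]
scene 30 [[0.696, -0.017, 0.088], [0.694, -0.014, 0.087], [0.7, -0.016, 0.084], [0.692, -0.011, 0.082], [0.701, -0.012, 0.081], [0.693, -0.011, 0.079], [0.704, -0.012, 0.075], [0.702, -0.015, 0.074], [0.702, -0.009, 0.07], [0.703, -0.006, 0.063]]
top 13 [[0.698, -0.018, 0.092], [0.699, -0.022, 0.087], [0.692, -0.014, 0.082], [0.69, -0.014, 0.078], [0.694, -0.006, 0.061]]
[0.48752923 0.15417638 0.19440332] [3.13839803e+00 2.51814859e-03 1.62017356e+00] [ 0.69525813  0.24991393 -0.34687621]
top 0.73 hotplate frame [  13. -260.] [110. 152.] 0.1 [[-42.0, -184.0], [-42.0, -336.0], [68.0, -335.0], [68.0, -184.0]]
scene 0.73 hotplate frame [  15. -256.] [153. 120.] 89.5 [[-46.0, -332.0], [74.0, -333.0], [75.0, -181.0], [-45.0, -180.0]]
bowl [0.657 0.514 0.092]
jar_green [ 0.558 -0.563  0.05 ]
jar_red [0.75  0.231 0.058]
[0.48850859 0.15216215 0.19369861]
```

View pics/f5.png

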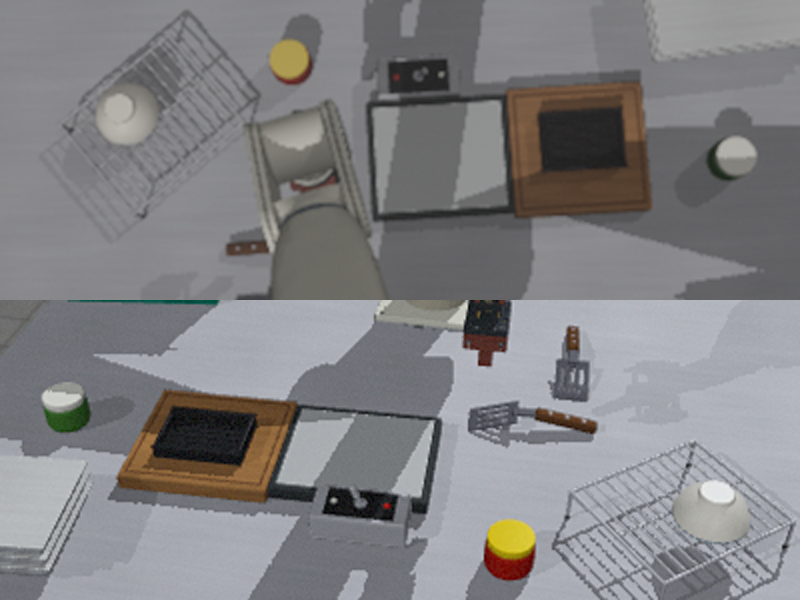

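The platter is on the board at about (205,435), the bat leans toward the white mark at (355,495), and the turner lies free at (530,415). Bowl and jars read within 1–2 mm of the start.

```bash
python3 -c "
from h import *
print(arm.close_job())"
```

```text
the job is handed in; nothing more can be done
None
```

I handed the job in at about 22 s of the 72 s; it reports no verdict.

**What I did:** I drew the turner out from under the rack by its blade and laid it on the bench. I then took it again by its handle and pushed the platter with the blade onto the wooden board. After that I laid the turner down at about (0.39, 0.24), switched the hot plate off with the closed fingers, and moved the arm clear.

**Last checks from the top and scene cameras:**
- **Platter:** it is square to the board and within about 15 mm of its centre, well inside the edges on every side.
- **Switch:** the bat's tip reads about y = −0.02, toward the white OFF mark, which fits the full OFF lean.
- **Turner:** it lies released, right way up, clear of the rack, hot plate and platter.
- **Bystanders:** the bowl and both jars are within about 2 mm of their starting positions.

No check failed. The top and scene cameras differ by up to about 4 mm on the platter's position, and I worked out the switch's OFF position from depth readings, not from a joint angle.

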